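# Empty the depaneler catch tray and hold the suction gate half open to purge it

### The arm

A 7-joint arm with a two-finger parallel gripper is mounted at the origin on the work surface. World frame = base frame: x ahead of the robot, y to its left, z up, the work surface at z = 0. Lengths are in m, angles in rad, forces in N, time in s.
With the tool pointing down it reaches from about 0.425 to 0.925 m from the base axis. Payload 6.8 kg.
Tool frame: the origin (TCP) lies between the finger pads; the fingertips stand 14 mm ahead of it and the grasp point (between the pads) lies 5 mm behind it; z points along the fingers, y is the line along which they close (so a half turn about z gives the same grasp; the last joint's range is limited). The gripper opens to 85 mm and grips with 20 to 120 N. Pads are 22 mm wide; open, the fingers measure 114 mm over their backs; the gripper's body (76 mm by 85 mm) begins 54 mm behind the grasp point. The pads swing forward as they close: fully open they stand 13 mm farther back than shut.
Start: joints at [1.049, 0.477, 0.022, 1.555, -0.011, 1.109, -0.083], TCP at [0.271, -0.618, 0.245] pointing down, gripper open.
Joint ranges: [-2.96, 2.96], [-0.34, 2.1], [-1.41, 1.46], [0.24, 2.44], [-1.37, 4.51], [0.17, 1.92], [-2.96, 2.96]. Speed limits (rad/s): [2.39, 2.39, 3.14, 3.14, 3.14, 3.14, 3.14].

### API

Orientations are given as a rotation vector (axis times angle).
In Python, from bench import r, eyes, ticket gives the robot as it stands. The module is installed in compiled form; this text tells all that it offers.
- The arm moves only by the tool arm_command, never from a script. Its argument "plan" is text: rows parted by semicolons, each of 4 numbers parted by spaces: the shift along the tool's x, y, z in m, then the turn about the tool's z in degrees. In form: tx ty tz yaw; .... A call has 1 to 20 rows; each row shifts and turns the commanded pose from where the row before left it, along the tool's axes as they then stand; what a row does not reach is not made up. A row lasts 1/8 s, in which the tool goes at most 62.5 mm and 10.7 degrees, less where a joint would pass 70% of its speed; a pose out of reach is approached as far as the arm can. A call is refused whole if a number of a shift passes 0.0625 or a number of a turn 10.7, either way. A call with a gripper value outside its range is refused whole. "hand" is the closure, from -1 (fully open) to 1 (shut), set as the call begins (left out, the last holds). The fingers move at their own pace and stop on an object; "grip_force" is the grip in N (left out, the last holds). Time passes only in rows, so rows that do not move let the fingers close. It gives the time, the measured TCP pose, the force, the opening and the grip force at its end, in the units of the state.
- r.get_obs(): the state, without advancing time (a new reading comes with each control period).
- eyes.grab_frame(name): name is "scene" or "top" or "wrist"; returns (picture, depth): 420x560x3 uint8, red, green, blue; 420x560 float32, m along the optical axis (not along the pixel's ray), 0 where there is no reading.
- eyes.calibration(name): a dict with "fov_y" (degrees; the focal length in pixels is half the picture's height over the tangent of half this angle, whatever the lens; pixels are square), "cx", "cy" (the principal point, pixels), "origin" and "attitude" of the camera in the world; the wrist camera has in their place "tool_from_camera" (4x4, takes a point from camera to tool coordinates, whose origin is the TCP and whose axes are the flange's). Camera axes: x right, y up, looking along -z (the intrinsics and any distortion apply to the point x, -y, -z); pixel columns grow to the right and rows downward; lengths in m; the calibration is good to about 2 mm. A picture is of the moment at which its call begins: read the wrist's pose just before it. calibration takes no time and is no camera call.
- ticket.hand_in(): hands the job in; it is judged then, once.
The state is a dict: "clock": time; "joints": joint angles; "qvel": joint speeds; "tau": joint torques, N m; "tcp_pos": TCP position; "orientation": TCP orientation; "contact_force": force on the tool from outside, world axes, zero at the start; "moment": the same for the moment, N m; "grip_width": finger opening in m; "gripper_force": force on a finger pad.
Only numpy, scipy, OpenCV 4.12 (cv2) and the standard library are available. Lean on these libraries where they do the work, as an engineer would, in place of code of your own. Each camera call takes 0.05 s, during which the arm holds its last target. There are 200 camera calls.

### The job

Clear the board router's catch tray: lift both finished modules out and set them down, not dropped, flat on the floor of the black tote with the fins up, leaving everything else where it is. Then purge the empty tray: pull the sprung suction gate by its red knob to half travel, where the pointer stands on the green tick, and never wide open, because that starves the router spindle of suction. Finish while still holding the knob there: the spring shuts the gate if it is let go.

Things in the scene. Friction and masses are not known exactly. Their poses are not given: they have to be found in the camera images.
- module_a: finished module, 60 to 130 g: blue circuit board 62 x 36 x 3 mm (long along its x) with a bare aluminium finned heatsink on top, 40 mm long, full 36 mm wide, top at 28 mm; white connector at the +x end (20.5 to 29.5 mm from the centre, 15 mm high). Origin: centre of the underside; z up. Starts lying flat, fins up, in the catch tray, at any yaw.
- module_b: finished module, 60 to 130 g: blue circuit board 62 x 36 x 3 mm (long along its x) with a bare aluminium finned heatsink on top, 40 mm long, full 36 mm wide, top at 28 mm; white connector at the +x end (20.5 to 29.5 mm from the centre, 15 mm high). Origin: centre of the underside; z up. The other of the two in the catch tray.
- tote: black open tote, 300 (its x) x 200 (its y) x 60 mm high, walls and floor 5 mm, 0.7 kg, loose on the bench. Origin: centre of its underside, so its inner floor is 5 mm up; inside it is 290 x 190 mm. Two earlier modules stand at its +x end (about 105 mm along x); the rest of its floor is free.
- stock_a: earlier module, same kind, already in the tote at its +x end; leave alone. Origin: centre of the underside
- stock_b: second earlier module at the +x end of the tote; leave alone. Origin: centre of the underside
- machine: board router (depaneler), one fixed piece: white cabinet on the robot's left, belt, catch tray, dust nozzle, duct and suction gate. Origin: on the bench under the middle of the catch tray; y points to the cabinet, x away from the robot (yaw varies a little). At x = 165 mm a grey duct 50 mm across (top 70 mm up) runs to -y from the nozzle through the gate to an elbow into the bench at y = -218 mm
- tray_floor (a point): centre of the catch tray's floor, 4 mm above the bench. Steel tray 290 (machine x) x 190 (y) mm, walls 4 mm thick, 35 mm high. On its +y side a slide plate rises from 31 mm high at y = 90 mm to 77 mm at y = 174 mm, then the belt's side rails, 103 mm high. On its +x side the dust nozzle, 46 mm high (72 mm at its -y end)
- gate_frame (a point): centre of the top face of the suction gate's aluminium frame, 90 mm above the bench: a block 90 (machine x) x 28 (y) x 90 mm around the duct. The steel slide comes out of its -x face
- gate (a joint): travel of the gate slide in m: 0 shut (as it starts), 0.03 half, 0.06 fully open. Pulled straight out along the machine's -x (towards the robot) against a spring in the dark barrel beside it: about 4.5 N at shut, 9 N at half, 13.5 N at full, rising evenly (150 N/m), plus 0.3 N of friction. Let go, it springs shut.
- knob_top (a point): centre of the top face of the gate's red upright round knob, 20 mm across, from 55 to 105 mm above the bench, on the outer end of the slide and moving with it; 40 mm clear of the gate frame when shut. Below it the steel tongue of the slide, 5 mm thick, top 60 mm up, and a cross foot; axes as the machine's
- half_mark (a point): fixed point where knob_top stands when the gate is exactly half open. On the gate itself half is shown by the broad green tick of the white scale strip beside the tongue; the red pointer of the slide stands over it at half (thin black ticks at shut, quarter, three-quarters and full)
- tip_cleaner: blue tin with brass wool, 72 mm across, 31 mm high; bystander. Origin: centre of the underside
- solder_reel: blue solder reel standing on its flange, 62 mm across, 40 mm high; bystander. Origin: centre of the underside
- flux_jar: small amber jar, 48 mm across, 55 mm high; bystander. Origin: centre of the underside
- driver: screwdriver with a yellow handle, 150 mm, lying on the bench between tote and tray; bystander

How it is judged:
By the outcome, as a careful person would: the job done as asked, in the order asked, and still so for the second after the job is handed in, while the arm keeps its last pose, push and grip.
It also fails if it takes over 72 s, if anything falls off the work surface, if the arm or the gripper's body presses on something with over 40 N, if the wrist force passes 120 N, or if a joint passes its speed limit or range.

## Working session

There is one attempt and no reset: what is moved stays moved. The work goes in short steps, Python scripts to look and compute and a tool call to move; the robot and the scene stay as the last step left them, time stands still between calls to the robot, and variables do not carry over. Pictures are saved under pics/ and viewed, at most 10 in all, crops included, and the job is handed in when it is done.

Besides the shell and the picture viewer there is one more tool, called after ">>>" as name(argument=value, ...) on one line, values as JSON. arm_command: Moves the arm, as the interface text tells. Its arguments: {"type":"object","properties":{"plan":{"type":"string"},"hand":{"type":"number"},"grip_force":{"type":"number"}},"required":["plan"]}

```bash
mkdir -p pics; cat > h.py <<'E'
import numpy as np, cv2
from bench import r, eyes, ticket
from scipy.spatial.transform import Rotation as R
def save(n,im): cv2.imwrite('pics/'+n,im[:,:,::-1])
E
python3 - <<'E'
from h import *
for n in ("scene","top","wrist"):
    o=r.get_obs() 
    p,d=eyes.grab_frame(n); save(n+'0.png',p); np.savez(n+'0.npz',p=p,d=d,pos=o['tcp_pos'],rot=o['orientation'])
    print(n,eyes.calibration(n),d.min(),d.max())
print(r.get_obs())
E
```

```text
scene {'fov_y': 42.18870852516707, 'cx': 274.6679813349601, 'cy': 211.53192889769912, 'origin': array([ 1.37584228, -0.69376542,  0.7300734 ]), 'attitude': array([0.93592073, 0.47619582, 0.80917892])} 0.0 3.9998322
top {'fov_y': 51.91704947567965, 'cx': 277.8148568759255, 'cy': 214.2985628376484, 'origin': array([ 0.32042044, -0.05583427,  1.25184998]), 'attitude': array([ 0.15633265, -0.17281561, -1.71598161])} 0.0 2.2923262
wrist {'fov_y': 63.58023088548165, 'cx': 279.90712237923964, 'cy': 209.04528734275374, 'tool_from_camera': array([[-6.87242170e-04,  9.57451124e-01,  2.88594651e-01,
         7.25084865e-02],
       [ 9.99999096e-01,  9.91631188e-04, -9.08529822e-04,
         8.13142360e-05],
       [-1.15605236e-03,  2.88593765e-01, -9.57450940e-01,
        -1.28851528e-01],
       [ 0.00000000e+00,  0.00000000e+00,  0.00000000e+00,
         1.00000000e+00]])} 0.0 0.48112255
{'clock': 0.15, 'joints': array([ 1.04893655,  0.47761587,  0.02236587,  1.55619691, -0.01150474,
        1.10928309, -0.08310602]), 'qvel': array([ 3.21171224e-03, -2.04705161e-03,  9.36095535e-04, -3.25586515e-03,
       -7.31131912e-04, -1.05824026e-03, -2.86374074e-07]), 'tau': array([ 2.51968784e-03, -5.96923828e+01,  1.60992343e+00, -2.81489521e+01,
        1.26323689e-02,  6.51365946e-03,  4.01059299e-05]), 'tcp_pos': array([ 0.27120513, -0.61766074,  0.24455721]), 'orientation': array([-3.07331222e+00, -6.45023776e-01,  5.96247552e-04]), 'contact_force': array([-0.39836025, -0.5382908 , -0.27726946]), 'moment': array([-0.06428279,  0.01012463,  0.00269144]), 'gripper_force': 0.0, 'grip_width': 0.08514171428239213}
```

View pics/top0.png

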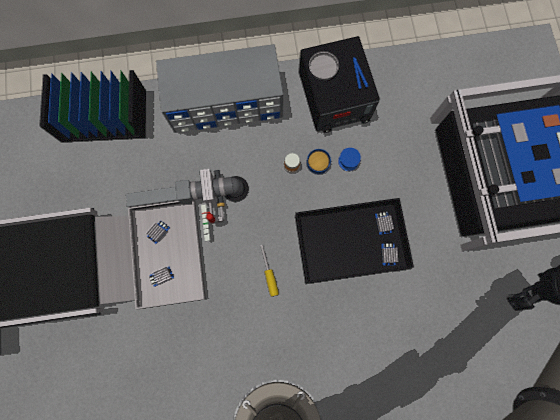

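View pics/scene0.png

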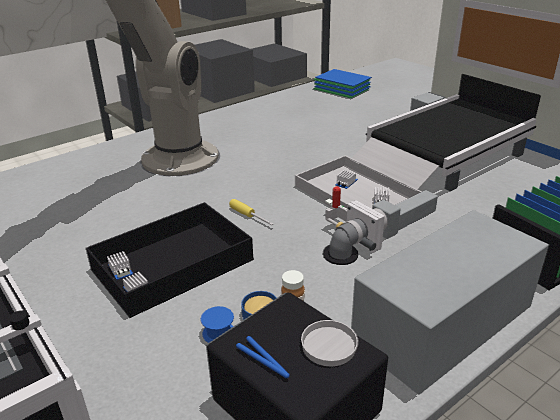

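The top view shows the modules at about (158,231) and (161,276), the tote centre at (355,240), its stock at (386,238), the red knob at (210,216) and the driver at (268,270). I'll turn these into coordinates.

```bash
cat >> h.py <<'E'
def campose(n,pos=None,rot=None):
    c=eyes.calibration(n)
    if n=='wrist':
        T=np.eye(4);T[:3,:3]=R.from_rotvec(rot).as_matrix();T[:3,3]=pos
        M=T@c['tool_from_camera'];return c,M[:3,:3],M[:3,3]
    return c,R.from_rotvec(c['attitude']).as_matrix(),c['origin']
def rays(n,uv,pos=None,rot=None):
    c,A,o=campose(n,pos,rot);uv=np.atleast_2d(uv).astype(float);f=210/np.tan(np.radians(c['fov_y']/2))
    d=np.c_[(uv[:,0]-c['cx'])/f,-(uv[:,1]-c['cy'])/f,-np.ones(len(uv))]
    return o,d@A.T
def onplane(n,uv,z,*a):
    o,d=rays(n,uv,*a);return o+d*((z-o[2])/d[:,2])[:,None]
def cloud(n,D,*a):
    v,u=np.mgrid[0:420,0:560];o,d=rays(n,np.c_[u.ravel(),v.ravel()],*a)
    P=(o+d*D.reshape(-1,1)).reshape(420,560,3);P[D==0]=np.nan;return P
def project(n,P,*a):
    c,A,o=campose(n,*a);q=(np.atleast_2d(P)-o)@A;f=210/np.tan(np.radians(c['fov_y']/2))
    return np.c_[c['cx']+f*q[:,0]/-q[:,2],c['cy']-f*q[:,1]/-q[:,2]]
E
python3 - <<'E'
from h import *
D=np.load('top0.npz');p,d=D['p'],D['d'];P=cloud('top',d)
hsv=cv2.cvtColor(p,cv2.COLOR_RGB2HSV)
for nm,uv in dict(bench=(250,220),trayfloor=(180,255),tote=(340,240),gate=(207,185),knob=(210,215),modA=(158,231),modB=(161,276)).items(): print(nm,P[uv[1],uv[0]].round(4))
# tote: black, outer
h=P[...,2]
def region(m,x0,x1,y0,y1):
    k=np.zeros_like(m);k[y0:y1,x0:x1]=1;return (m&k).astype(np.uint8)
m=region((hsv[...,2]<60).astype(np.uint8),285,425,190,295)
cs=max(cv2.findContours(m,cv2.RETR_EXTERNAL,2)[0],key=cv2.contourArea)
W=onplane('top',cs[:,0],.06);rc=cv2.minAreaRect((W[:,:2]*1000).astype(np.float32));print('tote rect(z=.06)',rc)
# rim via depth
mm=region((np.nan_to_num(h)>.045).astype(np.uint8),285,425,190,295);q=P[mm>0];print('rim',len(q),cv2.minAreaRect((q[:,:2]*1000).astype(np.float32)))
mm=region(((np.nan_to_num(h)>.027)&(np.nan_to_num(h)<.045)).astype(np.uint8),125,210,200,310);q=P[mm>0];print('tray+fins',len(q),cv2.minAreaRect((q[:,:2]*1000).astype(np.float32)))
for nm,b in dict(a=(140,175,215,247),b=(145,180,260,292),sa=(372,400,205,238),sb=(378,402,240,268)).items():
    mm=region(((np.nan_to_num(h)>.018)&(np.nan_to_num(h)<.05)).astype(np.uint8),*b);q=P[mm>0]
    print(nm,len(q),np.nanmean(q,0).round(4),cv2.minAreaRect((q[:,:2]*1000).astype(np.float32)))
red=region(((hsv[...,1]>150)&((hsv[...,0]<8)|(hsv[...,0]>172))&(hsv[...,2]>80)).astype(np.uint8),195,230,195,245)
v,u=np.nonzero(red);print('red',len(u),u.mean(),v.mean(),P[v,u][P[v,u][:,2]>.09].mean(0) if len(u) else '')
E
python3 -c "
import cv2
a=cv2.imread('pics/top0.png')[170:310,120:300];cv2.imwrite('pics/c1.png',cv2.resize(a,None,fx=4,fy=4,interpolation=2))"
```

```text
bench [ 0.5733 -0.005   0.0064]
trayfloor [0.5026 0.2108 0.0011]
tote [ 0.4754 -0.2567  0.0012]
gate [0.6729 0.0965 0.091 ]
knob [0.5827 0.0961 0.1083]
modA [0.5784 0.2621 0.022 ]
modB [0.4473 0.2634 0.0316]
tote rect(z=.06) ((463.34564208984375, -283.52105712890625), (301.70599365234375, 200.946533203125), 89.4510726928711)
rim 875 ((464.90167236328125, -284.5287780761719), (301.2013854980469, 201.20103454589844), 89.57461547851562)
tray+fins 1618 ((512.39208984375, 239.85772705078125), (242.72171020507812, 306.443359375), 83.39252471923828)
a 221 [0.5785 0.2679 0.0277] ((579.8837890625, 266.7204284667969), (38.68073654174805, 58.45292282104492), 49.98778533935547)
b 193 [0.4489 0.2691 0.0272] ((449.64031982421875, 269.027587890625), (37.01931381225586, 60.37445831298828), 13.555794715881348)
sa 275 [ 0.5085 -0.3961  0.0282] ((519.2157592773438, -399.8076171875), (85.42062377929688, 67.60369110107422), 5.351420879364014)
sb 212 [ 0.4125 -0.3833  0.0276] ((412.1350402832031, -383.83758544921875), (37.29056167602539, 58.208072662353516), 80.08696746826172)
red 39 209.02564102564102 215.64102564102564 [0.58089328 0.09908945 0.1053418 ]
```

View pics/c1.png

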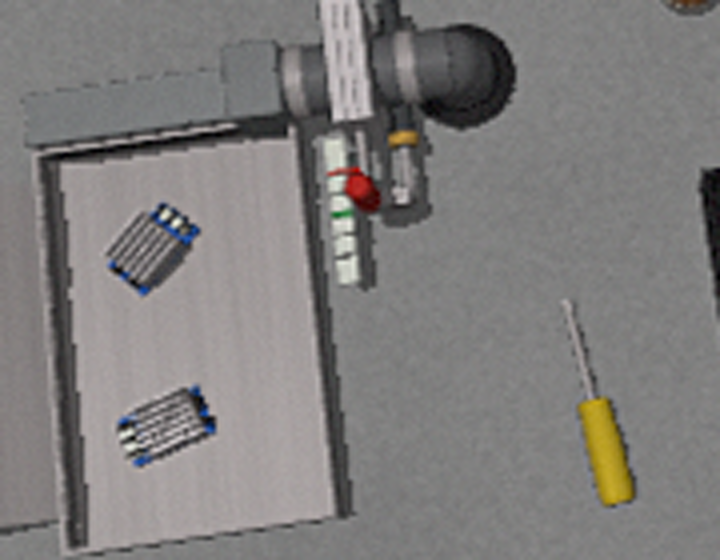

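```bash
cat >> h.py <<'E'
def yaw_of(rot): 
    X=R.from_rotvec(rot).as_matrix();return np.degrees(np.arctan2(X[1,0],X[0,0])),X
def go(x,y,z,yaw=None):
    "remaining tool-frame shift (in current tool axes) and turn about tool z to target; yaw = world heading of tool x"
    o=r.get_obs();cy,X=yaw_of(o['orientation']);w=np.array([x,y,z])-o['tcp_pos']
    t=None if yaw is None else -((yaw-cy+90)%180-90)
    print('tool shift',(X.T@w).round(4),'turn(tool z)',t,'heading now',round(cy,2),'down err',(X[:,2]+[0,0,1]).round(4),'pos',o['tcp_pos'].round(4))
E
python3 - <<'E'
from h import *
print(np.degrees(r.get_obs()['joints']).round(1))
go(.47,-.3,.28); go(.48,.22,.28)
E
```

```text
[60.1 27.4  1.3 89.2 -0.7 63.6 -4.8]
tool shift [ 0.3097 -0.211  -0.0352] turn(tool z) None heading now 23.71 down err [-0.0006  0.0012  0.    ] pos [ 0.2712 -0.6177  0.2446]
tool shift [ 0.528  -0.6831 -0.0346] turn(tool z) None heading now 23.71 down err [-0.0006  0.0012  0.    ] pos [ 0.2712 -0.6177  0.2446]
```

>>> arm_command(plan="0.0516 -0.0352 -0.006 0;0.0516 -0.0352 -0.006 0;0.0516 -0.0352 -0.006 0;0.0516 -0.0352 -0.006 0;0.0516 -0.0352 -0.006 0;0.0516 -0.0352 -0.006 0;0.0243 -0.0525 0 0;0.0243 -0.0525 0 0;0.0243 -0.0525 0 0;0.0243 -0.0525 0 0;0.0243 -0.0525 0 0;0.0243 -0.0525 0 0;0.0243 -0.0525 0 0;0.0243 -0.0525 0 0;0.0243 -0.0525 0 0", hand=-1, grip_force=40)

```text
clock: 2.02
tcp_pos: [0.4792, 0.2207, 0.2811]
orientation: [3.074, 0.645, 0.0]
contact_force: [0.9, -0.4, -0.1]
grip_width: 0.0852
gripper_force: 0.0
```

>>> arm_command(plan="0 0 0 -10;0 0 0 -10;0 0 0 -10;0 0 0 -10;0 0 0 -10;0 0 0 -10;0 0 0 -10;0 0 0 -10;0 0 0 -10;0 0 0 0;0 0 0 0")

```text
clock: 3.4
tcp_pos: [0.4794, 0.219, 0.2811]
orientation: [-1.722, -2.627, 0.0]
contact_force: [1.6, -0.1, 0.7]
grip_width: 0.0857
gripper_force: 0.0
```

```bash
python3 - <<'E'
from h import *
o=r.get_obs();p,d=eyes.grab_frame('wrist');save('w1.png',p);np.savez('w1.npz',p=p,d=d,pos=o['tcp_pos'],rot=o['orientation'])
go(.48,.22,.28)
E
```

```text
tool shift [0.0007 0.0009 0.0011] turn(tool z) None heading now 113.54 down err [-0.0001 -0.0001  0.    ] pos [0.4794 0.219  0.2811]
```

View pics/w1.png

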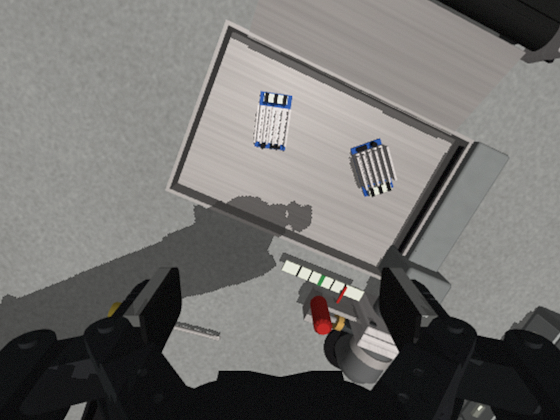

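The wrist view has module_b at (273,122), connector at the top, and module_a at (373,168), connector at the bottom. The knob is at (320,315), with the green tick near (320,281) and the pointer at (341,293).

```bash
python3 - <<'E'
from h import *
D=np.load('w1.npz');p,d=D['p'],D['d'];a=(D['pos'],D['rot']);P=cloud('wrist',d,*a);h=np.nan_to_num(P[...,2])
hsv=cv2.cvtColor(p,cv2.COLOR_RGB2HSV)
blue=((hsv[...,0]>95)&(hsv[...,0]<130)&(hsv[...,1]>120)&(hsv[...,2]>60))
print('floor z',P[100:110,320:330,2].mean())
for nm,(x0,x1,y0,y1) in dict(b=(235,310,80,165),a=(335,415,125,210)).items():
    k=np.zeros(h.shape,bool);k[y0:y1,x0:x1]=1
    top=k&(h>.025);q=P[top];rc=cv2.minAreaRect((q[:,:2]*1000).astype(np.float32));print(nm,'high',len(q),rc,np.median(q[:,2]))
    m=k&((h>.010)|blue);n,l,st,c=cv2.connectedComponentsWithStats(m.astype(np.uint8));i=1+st[1:,4].argmax();q=P[l==i];print('  all',cv2.minAreaRect((q[:,:2]*1000).astype(np.float32)))
    v,u=np.nonzero(blue&k);W=onplane('wrist',np.c_[u,v],.007,*a);print('  blue on plane',cv2.minAreaRect((W[:,:2]*1000).astype(np.float32)))
red=(hsv[...,1]>150)&((hsv[...,0]<8)|(hsv[...,0]>172))&(hsv[...,2]>60)
kt=red&(h>.1);q=P[kt];print('knob top',len(q),np.median(q,0),q.min(0),q.max(0))
k=np.zeros(h.shape,bool);k[10:300,150:470]=1
q=P[k&(h>.0325)&(h<.037)];
# rim long wall: -y side (front) and -x side via lines of pixel edges
for nm,(u0,v0,u1,v1) in dict(front=(172,187,380,273),left=(230,25,170,186)).items():
    W=onplane('wrist',[[u0,v0],[u1,v1]],.035,*a);e=W[1]-W[0];print(nm,W.round(4).tolist(),np.degrees(np.arctan2(e[1],e[0])),np.hypot(*e[:2]))
g=(hsv[...,0]>45)&(hsv[...,0]<80)&(hsv[...,1]>120)&k;v,u=np.nonzero(g);print('green',len(u),u.mean(),v.mean(),P[v,u].mean(0))
E
```

```text
floor z 0.0044117074747804545
b high 504 ((448.64068603515625, 263.2743225097656), (35.97362518310547, 39.993011474609375), 15.49527645111084) 0.03235871030368645
  all ((449.50103759765625, 260.1711120605469), (35.97362518310547, 46.43355178833008), 15.49527645111084)
  blue on plane ((447.7291259765625, 267.3173828125), (35.25291061401367, 61.252838134765625), 15.628610610961914)
a high 711 ((575.082763671875, 267.531494140625), (36.28395080566406, 40.37571716308594), 43.335330963134766) 0.03188340188565203
  all ((577.7703857421875, 265.0885009765625), (36.968318939208984, 61.39200973510742), 43.54703903198242)
  blue on plane ((577.8121948242188, 265.29150390625), (35.85344314575195, 61.318485260009766), 43.39136505126953)
knob top 219 [0.57786371 0.10124821 0.10489189] [0.5696563  0.09236435 0.10004709] [0.58861861 0.10860066 0.10756212]
front [[0.3717, 0.1571, 0.035], [0.6394, 0.1556, 0.035]] -0.30742283357262673 0.2677431707836325
left [[0.3728, 0.3372, 0.035], [0.3692, 0.1573, 0.035]] -91.13802650756291 0.18000702369810467
green 48 322.5208333333333 268.2708333333333 [0.56252024 0.16668725 0.0958595 ]
```

```bash
python3 - <<'E'
from h import *
go(.4485,.264,.021,105.5)
E
```

```text
tool shift [ 0.0536 -0.0104  0.2601] turn(tool z) 8.044944681813504 heading now 113.54 down err [-0.0001 -0.0001  0.    ] pos [0.4794 0.219  0.2811]
```

>>> arm_command(plan="0.0268 -0.0052 0.02 0;0.0268 -0.0052 0.02 0;0 0 0.01 8;0 0 0.05 0;0 0 0.05 0;0 0 0.05 0;0 0 0.03 0;0 0 0.02 0;0 0 0.01 0;0 0 0 0;0 0 0 0")

```text
clock: 4.82
tcp_pos: [0.4491, 0.2645, 0.0222]
orientation: [1.897, 2.503, 0.003]
contact_force: [-0.2, -0.3, 0.4]
grip_width: 0.0855
gripper_force: 0.0
```

>>> arm_command(plan="0 0 0 0;0 0 0 0;0 0 0 0;0 0 0 0;0 0 0 0;0 0 0 0;0 0 0 0", hand=1, grip_force=45)

```text
clock: 5.7
tcp_pos: [0.4488, 0.2642, 0.0217]
orientation: [1.897, 2.504, 0.001]
contact_force: [-0.1, -0.8, 5.2]
grip_width: 0.0352
gripper_force: 45.6
```

>>> arm_command(plan="0 0 -0.01 0;0 0 -0.03 0;0 0 -0.05 0;0 0 -0.05 0;0 0 -0.02 0;0 0 0 0")

```text
clock: 6.45
tcp_pos: [0.4491, 0.2645, 0.1829]
orientation: [1.896, 2.503, 0.005]
contact_force: [-0.3, 0.2, -1.3]
grip_width: 0.035
gripper_force: 45.2
```

```bash
python3 - <<'E'
from h import *
print({k:r.get_obs()[k] for k in('contact_force','grip_width','gripper_force')})
go(.464,-.27,.18,89.6)
E
```

```text
{'contact_force': array([-0.34821583,  0.24145266, -1.25856773]), 'grip_width': 0.03496086985954399, 'gripper_force': 45.18787980079651}
tool shift [-0.5186 -0.1302  0.0022] turn(tool z) 16.096540067746474 heading now 105.7 down err [0.0032 0.0013 0.    ] pos [0.4491 0.2645 0.1829]
```

>>> arm_command(plan="-0.0519 -0.013 0 0;-0.0519 -0.013 0 0;-0.0519 -0.013 0 0;-0.0519 -0.013 0 0;-0.0519 -0.013 0 0;-0.0519 -0.013 0 0;-0.0519 -0.013 0 0;-0.0519 -0.013 0 0;-0.0519 -0.013 0 0;-0.0519 -0.013 0 0;0 0 0 8;0 0 0 8;0 0 0 0;0 0 0 0")

```text
clock: 8.2
tcp_pos: [0.4633, -0.2704, 0.1804]
orientation: [-2.223, -2.218, 0.001]
contact_force: [-0.4, -1.2, -1.2]
grip_width: 0.035
gripper_force: 45.1
```

```bash
python3 - <<'E'
from h import *
go(.464,-.27,.024,89.6)
o=r.get_obs();p,d=eyes.grab_frame('wrist');np.savez('w2.npz',p=p,d=d,pos=o['tcp_pos'],rot=o['orientation']);save('w2.png',p)
P=cloud('wrist',d,o['tcp_pos'],o['orientation']);f=P[np.abs(P[...,2]-.06)<.006];f=f[(f[:,1]<-.1)&(f[:,1]>-.46)];print(len(f),f.min(0),f.max(0))
# in tool coordinates, points near the held module
t,dd=eyes.calibration('wrist')['tool_from_camera'],0
Q=(P-o['tcp_pos'])@R.from_rotvec(o['orientation']).as_matrix()
k=(abs(Q[...,0])<.05)&(abs(Q[...,1])<.016)&(Q[...,2]>-.03)&(Q[...,2]<.03);q=Q[k];print(len(q),q.min(0),q.max(0))
E
```

```text
tool shift [0.0003 0.0009 0.1564] turn(tool z) 0.29134777735697526 heading now 89.89 down err [-0.0013  0.0007  0.    ] pos [ 0.4633 -0.2704  0.1804]
8523 [ 0.36204946 -0.43614724  0.05400244] [ 0.56453527 -0.13560617  0.06266842]
10131 [-0.02768526 -0.01599967 -0.01259578] [0.03519594 0.0159966  0.01856965]
```

View pics/w2.png

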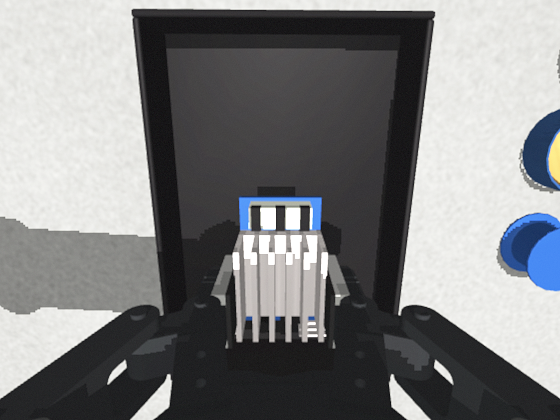

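Module_b hangs level in the grip, at (280,270), and the free tote floor is underneath it. Lowering it now.

>>> arm_command(plan="0 0 0.04 0;0 0 0.05 0;0 0 0.04 0;0 0 0.015 0;0 0 0.005 0;0 0 0.004 0;0 0 0.002 0;0 0 0 0")

```text
clock: 9.25
tcp_pos: [0.4641, -0.2711, 0.0258]
orientation: [2.226, 2.215, 0.0]
contact_force: [0.1, 0.9, -0.8]
grip_width: 0.0353
gripper_force: 45.2
```

>>> arm_command(plan="0 0 0.0015 0;0 0 0 0;0 0 0.001 0;0 0 0 0")

```text
clock: 9.75
tcp_pos: [0.4638, -0.2708, 0.0227]
orientation: [2.227, 2.216, 0.0]
contact_force: [-0.2, 0.5, -0.2]
grip_width: 0.0355
gripper_force: 45.2
```

>>> arm_command(plan="0 0 0.0006 0;0 0 0 0;0 0 0 0")

```text
clock: 10.12
tcp_pos: [0.4638, -0.2709, 0.0226]
orientation: [2.227, 2.215, -0.0]
contact_force: [-2.3, 1.4, 7.4]
grip_width: 0.0353
gripper_force: 46.2
```

>>> arm_command(plan="0 0 0 0;0 0 0 0;0 0 0 0;0 0 0 0;0 0 0 0;0 0 0 0", hand=-1)

```text
clock: 10.88
tcp_pos: [0.4637, -0.2708, 0.022]
orientation: [2.227, 2.216, 0.0]
contact_force: [0.3, -0.0, 0.1]
grip_width: 0.0852
gripper_force: 0.0
```

>>> arm_command(plan="0 0 -0.02 0;0 0 -0.04 0;0 0 -0.05 0;0 0 -0.05 0;0 0 0 0")

```text
clock: 11.5
tcp_pos: [0.4662, -0.2718, 0.1861]
orientation: [2.222, 2.21, 0.003]
contact_force: [-0.6, -0.2, -0.7]
grip_width: 0.0852
gripper_force: 0.0
```

```bash
python3 - <<'E'
from h import *
o=r.get_obs();a=(o['tcp_pos'],o['orientation']);p,d=eyes.grab_frame('wrist');P=cloud('wrist',d,*a)
k=(abs(P[...,0]-.464)<.085)&(P[...,1]>-.33)&(P[...,1]<-.15)&(P[...,2]>.015);q=P[k];print(len(q),cv2.minAreaRect((q[:,:2]*1000).astype(np.float32)),np.percentile(q[:,2],[5,50,95]))
go(.576,.2668,.19,133.4)
E
```

```text
46412 ((464.99505615234375, -265.4569396972656), (149.09999084472656, 60.324676513671875), 10.053919792175293) [0.18996699 0.24280124 0.26255769]
tool shift [ 0.5388  0.1085 -0.007 ] turn(tool z) -43.707379120233156 heading now 89.69 down err [ 0.0033 -0.0023  0.    ] pos [ 0.4647 -0.2714  0.1838]
```

>>> arm_command(plan="0.0539 0.0108 0 0;0.0539 0.0108 0 0;0.0539 0.0108 0 0;0.0539 0.0108 0 0;0.0539 0.0108 0 0;0.0539 0.0108 0 0;0.0539 0.0108 0 0;0.0539 0.0108 0 0;0.0539 0.0108 0 0;0.0539 0.0108 0 0;0 0 0 -9;0 0 0 -9;0 0 0 -9;0 0 0 -9;0 0 0 -7.7;0 0 0 0")

```text
clock: 13.55
tcp_pos: [0.5737, 0.2671, 0.1802]
orientation: [-1.243, -2.883, 0.003]
contact_force: [0.4, 0.1, -0.5]
grip_width: 0.0857
gripper_force: 0.0
```

```bash
python3 - <<'E'
from h import *
go(.576,.2668,.021,133.4)
D=[eyes.grab_frame('top')];p,d=D[0];P=cloud('top',d);save('top1.png',p)
k=(abs(P[...,0]-.464)<.085)&(P[...,1]>-.33)&(P[...,1]<-.15)&(P[...,2]>.018);q=P[k];print(len(q),cv2.minAreaRect((q[:,:2]*1000).astype(np.float32)),np.percentile(q[:,2],[5,50,95]))
E
```

```text
tool shift [-0.0021  0.0019  0.1592] turn(tool z) -0.05374712918728619 heading now 133.35 down err [-0.0029 -0.0007  0.    ] pos [0.5737 0.2671 0.1802]
154 ((464.2029724121094, -265.0879211425781), (59.57501983642578, 36.388668060302734), 89.0581283569336) [0.01896231 0.02992982 0.03727725]
```

>>> arm_command(plan="-0.002 0.002 0.04 0;0 0 0.05 0;0 0 0.04 0;0 0 0.02 0;0 0 0.009 0;0 0 0 0;0 0 0 0")

```text
clock: 14.48
tcp_pos: [0.5782, 0.2682, 0.0246]
orientation: [1.242, 2.884, 0.003]
contact_force: [0.7, 0.2, 0.4]
grip_width: 0.0853
gripper_force: 0.0
```

>>> arm_command(plan="0 0 0 0;0 0 0 0;0 0 0 0;0 0 0 0;0 0 0 0;0 0 0 0;0 0 0 0", hand=1)

```text
clock: 15.35
tcp_pos: [0.5777, 0.2678, 0.0236]
orientation: [1.242, 2.885, 0.001]
contact_force: [-0.5, 0.2, 5.9]
grip_width: 0.0347
gripper_force: 47.0
```

>>> arm_command(plan="0 0 -0.01 0;0 0 -0.03 0;0 0 -0.05 0;0 0 -0.05 0;0 0 -0.02 0;0 0 0 0;0 0 0 0")

```text
clock: 16.23
tcp_pos: [0.5764, 0.2665, 0.1809]
orientation: [-1.242, -2.884, 0.004]
contact_force: [0.3, -0.6, -1.6]
grip_width: 0.0352
gripper_force: 46.4
```

```bash
python3 - <<'E'
from h import *
go(.464,-.182,.18,89.6)
E
```

```text
tool shift [-0.2487 -0.3898  0.0021] turn(tool z) 43.80080089445133 heading now 133.4 down err [-0.0028 -0.0019  0.    ] pos [0.5764 0.2665 0.1809]
```

>>> arm_command(plan="-0.0311 -0.0487 0 0;-0.0311 -0.0487 0 0;-0.0311 -0.0487 0 0;-0.0311 -0.0487 0 0;-0.0311 -0.0487 0 0;-0.0311 -0.0487 0 0;-0.0311 -0.0487 0 0;-0.0311 -0.0487 0 0;0 0 0 9;0 0 0 9;0 0 0 9;0 0 0 9;0 0 0 7.8;0 0 0 0;0 0 0 0")

```text
clock: 18.1
tcp_pos: [0.4647, -0.1808, 0.1821]
orientation: [-2.225, -2.216, 0.001]
contact_force: [1.1, 1.2, -0.7]
grip_width: 0.0352
gripper_force: 46.3
```

```bash
python3 - <<'E'
from h import *
go(.464,-.182,.0243,89.6)
o=r.get_obs();p,d=eyes.grab_frame('wrist');save('w3.png',p)
P=cloud('wrist',d,o['tcp_pos'],o['orientation'])
Q=(P-o['tcp_pos'])@R.from_rotvec(o['orientation']).as_matrix()
k=(abs(Q[...,0])<.05)&(abs(Q[...,1])<.016)&(Q[...,2]>-.03)&(Q[...,2]<.03);q=Q[k];print(len(q),q.min(0),q.max(0))
E
```

```text
tool shift [-0.0014 -0.0004  0.1578] turn(tool z) 0.16399112784736758 heading now 89.76 down err [-0.0017  0.0007  0.    ] pos [ 0.4647 -0.1808  0.1821]
9721 [-0.03367911 -0.01599658 -0.01051179] [0.02879078 0.01599734 0.02034283]
```

View pics/w3.png

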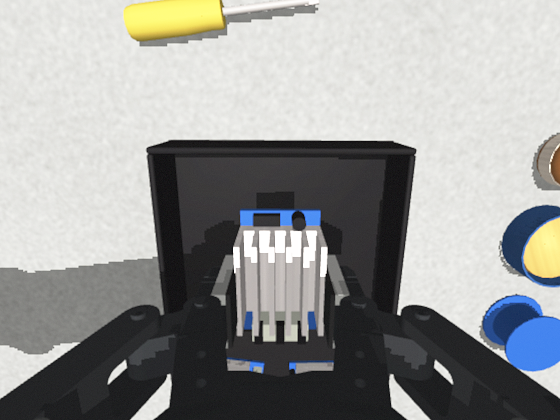

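Module_a hangs level at (280,275), with b's connector visible below it at (270,365) and a gap between them. Lowering it now.

>>> arm_command(plan="-0.0014 0 0.04 0;0 0 0.05 0;0 0 0.04 0;0 0 0.015 0;0 0 0.005 0;0 0 0.003 0;0 0 0.0015 0;0 0 0 0;0 0 0.001 0;0 0 0 0;0 0 0 0")

```text
clock: 19.52
tcp_pos: [0.4653, -0.1824, 0.0276]
orientation: [2.229, 2.214, 0.0]
contact_force: [-0.5, -0.1, -1.2]
grip_width: 0.035
gripper_force: 46.2
```

>>> arm_command(plan="0 0 0.001 0;0 0 0 0;0 0 0.001 0;0 0 0 0;0 0 0 0")

```text
clock: 20.15
tcp_pos: [0.4652, -0.1823, 0.0255]
orientation: [-2.229, -2.214, 0.0]
contact_force: [0.3, 0.4, -1.2]
grip_width: 0.0354
gripper_force: 46.2
```

>>> arm_command(plan="0 0 0.0007 0;0 0 0 0;0 0 0 0")

```text
clock: 20.52
tcp_pos: [0.4653, -0.1823, 0.0249]
orientation: [2.229, 2.214, 0.0]
contact_force: [-0.1, 0.3, -1.0]
grip_width: 0.0351
gripper_force: 46.2
```

>>> arm_command(plan="0 0 0.0007 0;0 0 0 0;0 0 0 0")

```text
clock: 20.9
tcp_pos: [0.4653, -0.1823, 0.0245]
orientation: [2.229, 2.214, -0.0]
contact_force: [-1.6, 0.9, 5.8]
grip_width: 0.0353
gripper_force: 47.1
```

>>> arm_command(plan="0 0 0 0;0 0 0 0;0 0 0 0;0 0 0 0;0 0 0 0;0 0 0 0", hand=-1)

```text
clock: 21.65
tcp_pos: [0.4652, -0.1824, 0.0242]
orientation: [2.229, 2.214, -0.0]
contact_force: [0.5, 0.7, 0.3]
grip_width: 0.0857
gripper_force: 0.0
```

>>> arm_command(plan="0 0 -0.02 0;0 0 -0.04 0;0 0 -0.05 0;0 0 -0.05 0;0 0 -0.05 0;0 0 0 0")

```text
clock: 22.4
tcp_pos: [0.4676, -0.1828, 0.2381]
orientation: [2.224, 2.208, 0.004]
contact_force: [0.9, -0.6, 0.2]
grip_width: 0.0855
gripper_force: 0.0
```

```bash
python3 - <<'E'
from h import *
go(.48,.08,.23,100)
print(np.degrees(r.get_obs()['joints']).round(1))
E
```

```text
tool shift [0.263  0.0104 0.0073] turn(tool z) -10.409626194897086 heading now 89.59 down err [ 0.0072 -0.0034  0.    ] pos [ 0.4676 -0.1828  0.2381]
[ 45.2  14.6 -35.9 111.2  10.3  56.8   4.1]
```

>>> arm_command(plan="0.042 0.0165 0 0;0.042 0.0165 0 0;0.042 0.0165 0 0;0.042 0.0165 0 0;0.042 0.0165 0 0;0 0 0 0;0 0 0 0")

```text
clock: 23.28
tcp_pos: [0.5485, 0.0266, 0.2331]
orientation: [-2.228, -2.213, 0.003]
contact_force: [-1.2, -0.2, 0.7]
grip_width: 0.0856
gripper_force: 0.0
```

```bash
python3 - <<'E'
from h import *
p,d=eyes.grab_frame('top');P=cloud('top',d);save('top2.png',p)
for y0,y1 in((-.228,-.14),(-.33,-.232)):
    k=(abs(P[...,0]-.464)<.085)&(P[...,1]>y0)&(P[...,1]<y1)&(P[...,2]>.018);q=P[k];print(len(q),cv2.minAreaRect((q[:,:2]*1000).astype(np.float32)),np.percentile(q[:,2],[5,50,95]))
o=r.get_obs();a=(o['tcp_pos'],o['orientation']);p,d=eyes.grab_frame('wrist');save('w4.png',p);np.savez('w4.npz',p=p,d=d,pos=a[0],rot=a[1])
go(.578,.101,.2)
E
```

```text
152 ((493.8277587890625, -177.92807006835938), (97.46588897705078, 60.45189666748047), 9.553473472595215) [0.01885022 0.03006438 0.03677252]
160 ((464.1985778808594, -264.6564636230469), (59.51741027832031, 36.40363311767578), 89.5761489868164) [0.0184352  0.02937228 0.03591308]
tool shift [0.0757 0.0287 0.0333] turn(tool z) None heading now 89.5 down err [-0.0013 -0.0009  0.    ] pos [0.5486 0.0255 0.2334]
```

View pics/w4.png

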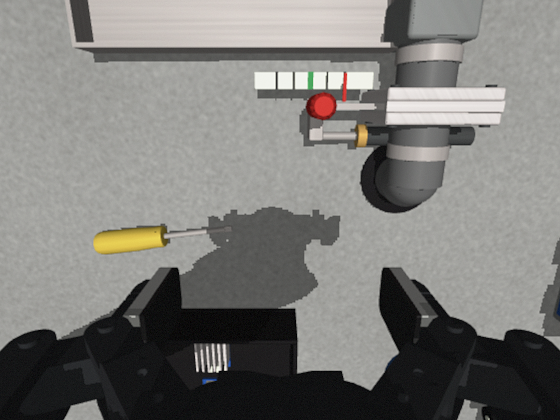

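The knob is at (322,105), the pointer on the shut tick at (345,85) and the green tick at (310,80). The gate frame starts at x≈387 px, and the sprung rod lies beside it at (340,134).

```bash
python3 - <<'E'
from h import *
D=np.load('w4.npz');p,d=D['p'],D['d'];a=(D['pos'],D['rot']);P=cloud('wrist',d,*a);h=np.nan_to_num(P[...,2]);hsv=cv2.cvtColor(p,cv2.COLOR_RGB2HSV)
def box(x0,x1,y0,y1):
    k=np.zeros(h.shape,bool);k[y0:y1,x0:x1]=1;return k
s=box(245,380,65,95)&(hsv[...,2]>150)&(h>.02);q=P[s];print('strip',cv2.minAreaRect((q[:,:2]*1000).astype(np.float32)),np.median(q[:,2]))
g=box(245,380,65,95)&(hsv[...,0]>45)&(hsv[...,0]<80)&(hsv[...,1]>120);print('green',g.sum(),np.median(P[g],0))
red=(hsv[...,1]>150)&((hsv[...,0]<8)|(hsv[...,0]>172))&(hsv[...,2]>60)
print('pointer',np.median(P[red&box(335,360,65,95)],0)); 
kt=red&box(300,337,85,125)&(h>.102);print('knob',kt.sum(),cv2.minEnclosingCircle((P[kt][:,:2]*1000).astype(np.float32)),np.median(P[kt][:,2]))
f=box(380,510,80,130)&(h>.086)&(h<.095);print('frame',cv2.minAreaRect((P[f][:,:2]*1000).astype(np.float32)),np.median(P[f][:,2]))
t=box(60,385,35,55)&(h>.032)&(h<.038);q=P[t];print('tray wall',len(q),np.degrees(np.arctan(np.polyfit(q[:,0],q[:,1],1)[0])))
for n,u,v in(('rod',345,134),('brass',362,134),('foot',315,130),('barrel',460,135),('tongue',360,106)):print(n,P[v,u].round(3))
E
```

```text
strip ((577.549560546875, 117.42057037353516), (20.540624618530273, 105.03230285644531), 89.09455871582031) 0.04044092930420856
green 76 [0.57495119 0.12090886 0.04123395]
pointer [0.60487136 0.11702907 0.04514368]
knob 521 ((579.4335327148438, 98.69395446777344), 9.662848472595215) 0.10484826009697018
frame ((674.4627685546875, 97.73915100097656), (31.301055908203125, 90.95539093017578), 89.49681854248047) 0.09019229163254938
tray wall 1627 -0.7105516087710847
rod [0.609 0.073 0.034]
brass [0.624 0.074 0.042]
foot [0.579 0.079 0.055]
barrel [0.716 0.072 0.039]
tongue [0.616 0.099 0.061]
```

```bash
python3 - <<'E'
from h import *
go(.5794,.0987,.145,89.3)
E
```

```text
tool shift [0.0735 0.0302 0.0883] turn(tool z) 0.19864515453539866 heading now 89.5 down err [-0.0013 -0.0009  0.    ] pos [0.5486 0.0255 0.2334]
```

>>> arm_command(plan="0.0368 0.0151 0 0;0.0367 0.0151 0 0.2;0 0 0.03 0;0 0 0.03 0;0 0 0.028 0;0 0 0 0;0 0 0 0", hand=-0.05, grip_force=60)

```text
clock: 24.25
tcp_pos: [0.5805, 0.0999, 0.1472]
orientation: [2.234, 2.208, 0.001]
contact_force: [-0.1, 0.0, 0.4]
grip_width: 0.045
gripper_force: 0.0
```

```bash
python3 - <<'E'
from h import *
go(.5794,.0987,.084,89.3)
o=r.get_obs();print(o['grip_width'],o['contact_force']);a=(o['tcp_pos'],o['orientation'])
p,d=eyes.grab_frame('wrist');save('w5.png',p);P=cloud('wrist',d,*a)
E
```

```text
tool shift [-0.0012 -0.0011  0.0632] turn(tool z) 0.04287374256934129 heading now 89.34 down err [0.0012 0.0001 0.    ] pos [0.5805 0.0999 0.1472]
0.04503496063840543 [-0.08334395  0.0362466   0.41409888]
```

View pics/w5.png

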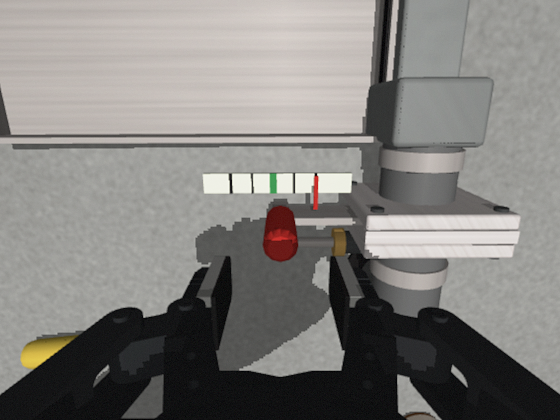

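The knob's top is at (281,245), centred between the fingers at about x=230 and x=330. The tray above is empty. Descending and gripping.

>>> arm_command(plan="-0.0012 -0.0011 0.02 0;0 0 0.02 0;0 0 0.015 0;0 0 0.008 0;0 0 0 0;0 0 0 0")

```text
clock: 25.05
tcp_pos: [0.5791, 0.0995, 0.0836]
orientation: [2.232, 2.21, 0.001]
contact_force: [0.2, 0.2, 0.9]
grip_width: 0.0449
gripper_force: 0.0
```

>>> arm_command(plan="0 0 0 0;0 0 0 0;0 0 0 0;0 0 0 0;0 0 0 0", hand=1, grip_force=60)

```text
clock: 25.68
tcp_pos: [0.58, 0.0994, 0.084]
orientation: [2.232, 2.209, 0.003]
contact_force: [5.3, 0.2, 5.5]
grip_width: 0.0187
gripper_force: 59.5
```

>>> arm_command(plan="0 -0.004 0 0;0 -0.004 0 0;0 -0.004 0 0;0 -0.004 0 0;0 -0.004 0 0;0 0 0 0;0 0 0 0")

```text
clock: 26.55
tcp_pos: [0.5605, 0.0995, 0.084]
orientation: [2.232, 2.208, 0.005]
contact_force: [8.1, -0.5, 3.5]
grip_width: 0.0182
gripper_force: 59.3
```

```bash
cat > gate.py <<'E'
from h import *
o=r.get_obs();a=(o['tcp_pos'],o['orientation']);p,d=eyes.grab_frame('wrist');save('gate%d.png'%(o['clock']*100),p)
P=cloud('wrist',d,*a);h=P[...,2];hsv=cv2.cvtColor(p,cv2.COLOR_RGB2HSV)
reg=(abs(P[...,0]-.58)<.08)&(abs(P[...,1]-.117)<.011)&(h<.055)&(h>.03)
red=reg&(hsv[...,1]>150)&((hsv[...,0]<8)|(hsv[...,0]>172))&(hsv[...,2]>50)
g=reg&(hsv[...,0]>45)&(hsv[...,0]<80)&(hsv[...,1]>100)
for n,m in(('pointer',red),('green',g)):
    v,u=np.nonzero(m);print(n,len(u),np.round([u.min(),u.max(),v.min(),v.max()],1) if len(u) else '',P[m].mean(0).round(4) if len(u) else '')
print(o['tcp_pos'].round(4),o['contact_force'].round(2),o['grip_width'],o['gripper_force'],o['clock'])
E
python3 gate.py
```

```text
pointer 207 [324 330 199 237] [0.5847 0.1164 0.0454]
green 216 [304 312 195 220] [0.575  0.1211 0.0413]
[0.5605 0.0995 0.084 ] [ 8.14 -0.5   3.51] 0.018174015217076903 59.34219374321401 26.55
```

>>> arm_command(plan="0 -0.003 0 0;0 -0.003 0 0;0 -0.003 0 0;0 0 0 0;0 0 0 0;0 0 0 0")

```text
clock: 27.35
tcp_pos: [0.5519, 0.0995, 0.084]
orientation: [2.232, 2.208, 0.005]
contact_force: [7.9, -0.0, 2.1]
grip_width: 0.0184
gripper_force: 59.3
```

```bash
python3 gate.py
```

```text
pointer 220 [273 330 199 241] [0.5757 0.1168 0.0455]
green 127 [320 328 195 220] [0.574  0.1214 0.0416]
[0.5519 0.0995 0.084 ] [ 7.86 -0.02  2.13] 0.018382768585712722 59.2682699393481 27.35
```

```bash
ls pics/gate*; python3 -c "
import cv2,glob
f=sorted(glob.glob('pics/gate*'),key=lambda s:int(s[9:-4]))[-1]
a=cv2.imread(f)[180:270,220:400];cv2.imwrite('pics/c5.png',cv2.resize(a,None,fx=4,fy=4,interpolation=2))"
```

```text
pics/gate2655.png
pics/gate2735.png
```

View pics/c5.png

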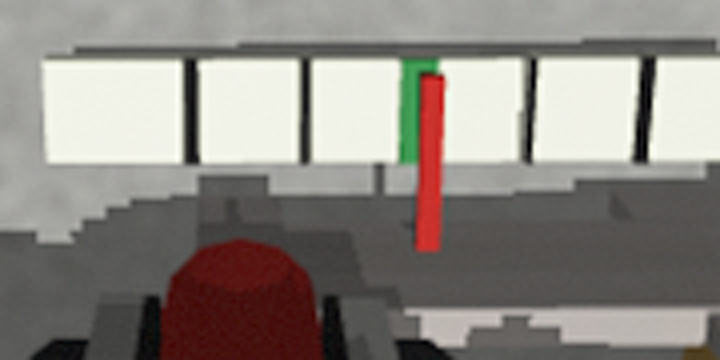

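The pointer is at crop x≈431 and the green tick's centre at about 419, where 114 px is 15 mm. Allowing for parallax, about 1 mm is left to go.

>>> arm_command(plan="0 -0.001 0 0;0 0 0 0;0 0 0 0;0 0 0 0")

```text
clock: 27.9
tcp_pos: [0.551, 0.0996, 0.084]
orientation: [2.232, 2.208, 0.006]
contact_force: [9.6, -0.8, 2.9]
grip_width: 0.0181
gripper_force: 59.3
```

```bash
python3 gate.py; python3 - <<'E'
from h import *
p,d=eyes.grab_frame('top');P=cloud('top',d)
for y0,y1 in((-.228,-.145),(-.33,-.232)):
    k=(abs(P[...,0]-.464)<.06)&(P[...,1]>y0)&(P[...,1]<y1)&(P[...,2]>.018);q=P[k];print(len(q),cv2.minAreaRect((q[:,:2]*1000).astype(np.float32)),np.percentile(q[:,2],[5,50,95]))
a=p[160:310,120:430];save('final.png',cv2.resize(a,None,fx=2.5,fy=2.5,interpolation=2))
E
```

```text
pointer 217 [324 330 199 237] [0.5751 0.1169 0.0454]
green 77 [322 330 195 220] [0.5738 0.1225 0.0413]
[0.551  0.0996 0.084 ] [ 9.55 -0.85  2.88] 0.018137999269858877 59.2597340606153 27.9
160 ((465.5328674316406, -183.40191650390625), (36.469032287597656, 58.835792541503906), 0.8786383271217346) [0.01874933 0.028763   0.03663854]
152 ((464.13702392578125, -261.5626525878906), (53.856483459472656, 36.6806640625), 88.63926696777344) [0.01862907 0.03010449 0.03634034]
```

View pics/final.png

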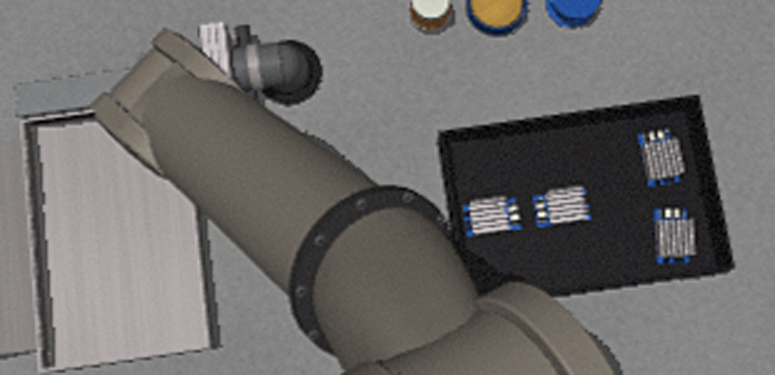

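Both new modules sit flat with fins up in the tote, the stock hasn't moved and the tray is empty. The pointer is at x = 0.5751 and the tick at 0.575, so I'm handing in.

```bash
python3 -c "
from bench import ticket
print(ticket.hand_in())"
```

```text
the job is handed in; nothing more can be done
None
```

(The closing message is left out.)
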